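# Hold a circuit board under test in the right jig

## Task

One of the two test jigs on the bench has a circuit board with parts on it in its tray; the other only has a bare blank disc. Slide the tray with the circuit board fully home, then push that jig's spring-loaded plunger knob down until its top is level with the top of the gauge stud beside it, without pushing well past it, and finish while still holding it there. Leave the other jig and the things lying around alone.

Things in the scene. Friction and masses are not known exactly. Their poses are not given: they have to be found in the camera images.
- board: round circuit board, 64 mm across, 5 mm thick, with a chip, two small cans, a connector and a clip on top (up to 13 mm overall height); lies loose in the nest of one tray, face up. Origin: centre of its underside
- blank: plain round disc without any parts on it, 64 mm across, 5 mm thick, lying in the nest of the other tray. Origin: centre of its underside
- meter: bystander: grey hand-held meter lying on its back, 150 x 78 x 42 mm. Origin: centre of its underside
- screwdriver: bystander: screwdriver lying flat, 190 mm long. Origin about its middle
- spool: bystander: wire spool standing on its flange, 60 mm across, 45 mm high. Origin: centre of its underside
- jar: bystander: small closed jar, 60 mm across, 75 mm high. Origin: centre of its underside
- jig_a: one of two identical test jigs, fixed to the bench. Base plate 200 (x) x 110 (y) x 12 mm; its x axis points from the front (tray's tab) to the back. Origin: centre of the underside. A bridge over the tray (two posts and a crossbar whose top is 115 mm above the bench, crossbar from 12 to 48 mm along x, 110 mm wide) carries the plunger on an upright axis 30 mm along x from the origin. All these sizes are in the jig's own frame
- tray_a (a joint): jig_a's sliding tray, in m along the jig's +x: 0 = pulled right out (as both trays start), 0.060 = fully home against its stop, with the nest under the plunger. Slides with about 1.5 N of friction and stays where it is left
- tray_a_nest (a point): centre of jig_a's tray nest (four 6 mm pins, 7 mm high, around the disc) on the tray's upper face, 20 mm above the bench; moves with the tray. With the tray home it lies 30 mm along the jig's +x from the jig's origin
- tray_a_tab (a point): middle of the top edge of the upright tab at the front of jig_a's tray, 90 mm in front (jig's -x) of the nest centre. The tab is a plate 8 mm thick along the jig's x, 50 mm wide along y, from 12 to 50 mm above the bench; clear space of at least 45 mm behind it. Push it or pinch it to slide the tray
- knob_a_top (a point): centre of the flat top of jig_a's plunger knob: a round knob 40 mm across and 14 mm thick, its top 170 mm above the bench at rest; moves with the plunger
- plunger_a (a joint): jig_a's spring-loaded plunger, in m downwards: 0 = up, at rest; 0.024 = bottomed. The spring needs about 3 N to start and 0.45 N more per mm, and lifts it as soon as it is let go
- gauge_a: jig_a's depth gauge: a fixed upright steel stud with a flat round head 14 mm across, standing on the crossbar beside the knob, 43 mm from the plunger's axis towards the jig's +y. Origin: centre of its flat top, which stands between 10 and 18 mm below the knob's rest height (set differently each time and on each jig)
- jig_b: one of two identical test jigs, fixed to the bench. Base plate 200 (x) x 110 (y) x 12 mm; its x axis points from the front (tray's tab) to the back. Origin: centre of the underside. A bridge over the tray (two posts and a crossbar whose top is 115 mm above the bench, crossbar from 12 to 48 mm along x, 110 mm wide) carries the plunger on an upright axis 30 mm along x from the origin. All these sizes are in the jig's own frame
- tray_b (a joint): jig_b's sliding tray, in m along the jig's +x: 0 = pulled right out (as both trays start), 0.060 = fully home against its stop, with the nest under the plunger. Slides with about 1.5 N of friction and stays where it is left
- tray_b_nest (a point): centre of jig_b's tray nest (four 6 mm pins, 7 mm high, around the disc) on the tray's upper face, 20 mm above the bench; moves with the tray. With the tray home it lies 30 mm along the jig's +x from the jig's origin
- tray_b_tab (a point): middle of the top edge of the upright tab at the front of jig_b's tray, 90 mm in front (jig's -x) of the nest centre. The tab is a plate 8 mm thick along the jig's x, 50 mm wide along y, from 12 to 50 mm above the bench; clear space of at least 45 mm behind it. Push it or pinch it to slide the tray
- knob_b_top (a point): centre of the flat top of jig_b's plunger knob: a round knob 40 mm across and 14 mm thick, its top 170 mm above the bench at rest; moves with the plunger
- plunger_b (a joint): jig_b's spring-loaded plunger, in m downwards: 0 = up, at rest; 0.024 = bottomed. The spring needs about 3 N to start and 0.45 N more per mm, and lifts it as soon as it is let go
- gauge_b: jig_b's depth gauge: a fixed upright steel stud with a flat round head 14 mm across, standing on the crossbar beside the knob, 43 mm from the plunger's axis towards the jig's +y. Origin: centre of its flat top, which stands between 10 and 18 mm below the knob's rest height (set differently each time and on each jig)
Things that resemble listed ones, but are neither listed nor needed, are in the scene too. What is shaped like the jig_b but yellow is not meant. Of the things shaped like the board, the green one is meant.

How it is judged:
By the outcome, as a careful person would: the job done as asked, in the order asked, and still so for the second after the job is handed in, while the arm keeps its last pose, push and grip.
It also fails if it takes over 48 s, if anything falls off the work surface, if the arm or the gripper's body presses on something with over 40 N, if the wrist force passes 120 N, or if a joint passes its speed limit or range.

## Robot

A 6-joint arm with a two-finger parallel gripper is mounted at the origin on the work surface. World frame = base frame: x ahead of the robot, y to its left, z up, the work surface at z = 0. Lengths are in m, angles in rad, forces in N, time in s.
With the tool pointing down it reaches from about 0.3 to 0.85 m from the base axis. Payload 4.2 kg.
Tool frame: the origin (TCP) lies midway between the tips of the shut fingers; the grasp point (between the pads) lies ctrl.hold_point_z behind it (ctrl.hold_point_z is the distance from the TCP to the grasp point, in m); x points along the fingers, z is the direction in which the jaws open and shut, and the axes are right-handed (so a half turn about x gives the same grasp; the last joint's range is limited). The gripper opens to 91 mm and grips with 3 to 60 N. Pads are 32 mm wide; open, the fingers measure 118 mm over their backs; the gripper's body (76 mm by 178 mm) begins 60 mm behind the grasp point.
Start: joints at [-1.333, 0.32, 1.565, -0, 1.257, -0.02], TCP at [0.147, -0.556, 0.214] pointing down, gripper open.
Joint ranges: [-3.11, 3.11], [-0.84, 2.01], [0.21, 2.61], [-1.34, 4.49], [0.05, 2.63], [-2.56, 2.56]. Speed limits (rad/s): [2.57, 2.57, 3.14, 3.14, 3.14, 3.14].

## Interface

Orientations are given as a rotation vector (axis times angle).
In Python, from rig import readout, camera, get_calibration, workorder, ctrl gives the robot as it stands.
- The arm moves only by the shell command python3 -m pendant 'ROWS'. ROWS is JSON, a list that holds one entry, the list of rows, each a list of 5 numbers: the shift along the tool's x, y, z in cm, then the turn about the tool's x in rad, then the finger opening in cm, from 0 to 9.12. In form: [[[x, y, z, turn, hand], ...]]. A call has 1 to 8 rows; each row is the pose to reach, as a shift and turn from the pose commanded when the call began, along the tool's axes at that moment; what a row does not reach only later rows make up. A row lasts 1/12 s, in which the tool goes at most 41.7 mm and 7.16 degrees, less where a joint would pass 70% of its speed; a pose out of reach is approached as far as the arm can. A call with a gripper value outside its range is refused whole. The fingers move at their own pace and stop on an object; the grip force is fixed at half the most. Time passes only in rows, so rows that repeat a pose let the fingers close. It gives the time, the measured TCP pose, the force and the opening at its end, in the units of the state.
- readout.observe(): the state, without advancing time (a new reading comes with each control period).
- camera(name): name is "scene" or "top" or "wrist"; returns (picture, depth): 384x512x3 uint8, blue, green, red; 384x512 float32, m along the optical axis (not along the pixel's ray), 0 where there is no reading.
- get_calibration(name): a dict with "camera_matrix" (3x3 intrinsics, pixels), "pose" (4x4, takes a point from camera to world coordinates); the wrist camera has in their place "T_tool_cam" (4x4, takes a point from camera to tool coordinates, whose origin is the TCP and whose axes are the tool frame's). Camera axes: x right, y down, z forward; pixel columns grow to the right and rows downward; lengths in m; the calibration is good to about 2 mm. A picture is of the moment at which its call begins: read the wrist's pose just before it. get_calibration takes no time and is no camera call.
- workorder.sign_off(): hands the job in, once; it reports no verdict.
The state is a dict: "t": time; "joint_pos": joint angles; "qvel": joint speeds; "joint_efforts": joint torques, N m; "tool_pos": TCP position; "tool_rot": TCP orientation; "contact_force": force on the tool from outside, world axes, zero at the start; "ft_torque": the same for the moment, N m; "finger_gap": finger opening in m.
Only numpy, scipy, OpenCV 4.12 (cv2) and the standard library are available. Lean on these libraries where they do the work, as an engineer would, in place of code of your own. Each camera call takes 0.05 s, during which the arm holds its last target.

## Working session

There is one attempt and no reset: what is moved stays moved. The work goes in short steps, Python scripts to look and compute and a shell command to move; the robot and the scene stay as the last step left them, time stands still between calls to the robot, and variables do not carry over. Pictures are saved under pics/ and viewed, and the job is handed in when it is done.

```bash
mkdir -p pics; ls
cat > h.py <<'E'
import numpy as np, cv2
from rig import readout, camera, get_calibration, workorder, ctrl
from scipy.spatial.transform import Rotation as R
def snap(name,tag):
    s=readout.observe(); im,d=camera(name)
    cv2.imwrite(f'pics/{tag}.png',im); np.save(f'pics/{tag}.npy',d)
    T=np.eye(4); T[:3,:3]=R.from_rotvec(s['tool_rot']).as_matrix(); T[:3,3]=s['tool_pos']
    c=get_calibration(name); P=c['pose'] if 'pose' in c else T@np.array(c['T_tool_cam'])
    np.savez(f'pics/{tag}_c.npz',K=c['camera_matrix'],P=P); return im,d
def load(tag):
    c=np.load(f'pics/{tag}_c.npz'); return cv2.imread(f'pics/{tag}.png'),np.load(f'pics/{tag}.npy'),c['K'],np.array(c['P'])
def pt(tag,u,v,z=None):
    im,d,K,P=load(tag); r=np.array([(u-K[0,2])/K[0,0],(v-K[1,2])/K[1,1],1.])
    if z is None: w=P[:3,:3]@(r*d[int(round(v)),int(round(u))])+P[:3,3]
    else:
        q=P[:3,:3]@r; w=P[:3,3]+q*(z-P[2,3])/q[2]
    return w
def cloud(tag):
    im,d,K,P=load(tag); v,u=np.indices(d.shape)
    X=np.stack([(u-K[0,2])/K[0,0]*d,(v-K[1,2])/K[1,1]*d,d],-1)
    W=X@P[:3,:3].T+P[:3,3]; W[d==0]=np.nan; return im,W
E
python3 - <<'E'
from h import *
for n in ['scene','top','wrist']: snap(n,n+'0')
s=readout.observe(); print(s, ctrl.hold_point_z)
a=cv2.imread('pics/scene0.png');b=cv2.imread('pics/top0.png')
E
```

```text
pics
{'t': 0.15, 'joint_pos': array([-1.33300772e+00,  3.20141910e-01,  1.56538363e+00, -4.03886800e-05,
        1.25738700e+00, -2.00100066e-02]), 'qvel': array([ 0.00048251, -0.00322781, -0.00323283,  0.00103406,  0.00061512,
        0.00086312]), 'joint_efforts': array([ 4.31821136e-04, -4.12772226e+01, -2.32154685e+01,  7.26870331e-02,
        4.33883455e-02, -8.83979192e-05]), 'tool_pos': array([ 0.14649281, -0.55564143,  0.2133211 ]), 'tool_rot': array([ 1.01802964,  1.3212746 , -1.01670215]), 'contact_force': array([-0.52512101,  0.10775279,  0.5861173 ]), 'ft_torque': array([-0.04937914, -0.01955941, -0.02459499]), 'finger_gap': 0.09138810028456833} 0.0188
```

View pics/scene0.png

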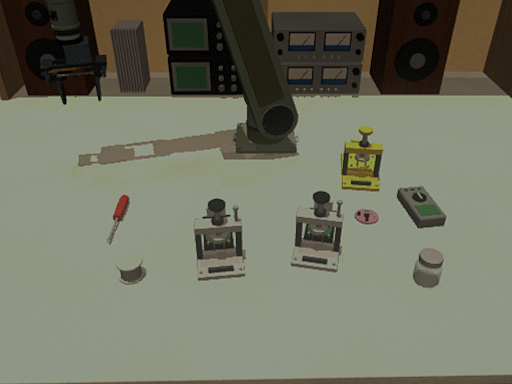

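View pics/top0.png

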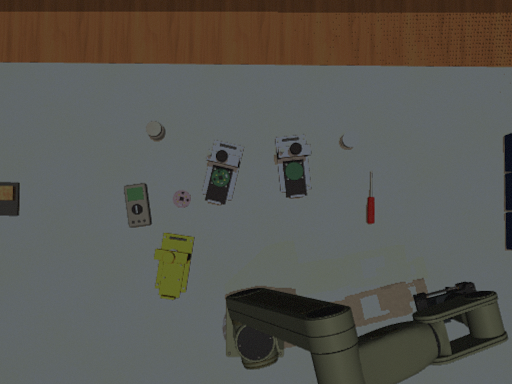

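View pics/wrist0.png

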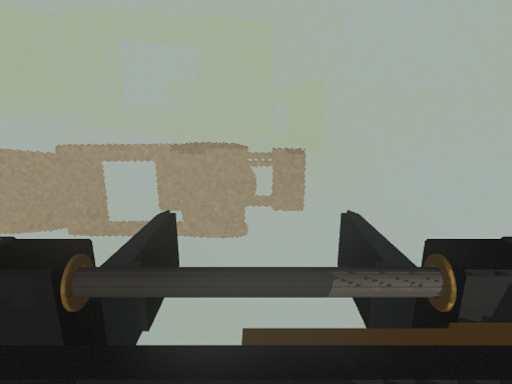

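Run:
```python
from h import *
b=cv2.imread('pics/top0.png')[125:215,190:325]
cv2.imwrite('pics/topc.png',cv2.resize(b,None,fx=5.9,fy=5.9,interpolation=cv2.INTER_CUBIC))
im,W=cloud('top0')
for nm,(u,v) in dict(knobL=(222,156),boardL=(220,178),tabL=(215,202),knobR=(295,148),boardR=(293,172)).items(): print(nm,W[v,u].round(4))
for tag in ['top0','scene0']:
  im,W=cloud(tag)
  m=(W[...,2]>.16)&(W[...,2]<.18)&(W[...,0]>.3)
  n,l,st,c=cv2.connectedComponentsWithStats(m.astype('uint8'))
  for i in range(1,n):
    if st[i,4]>5: print(tag,c[i].round(1),st[i,4],np.nanmedian(W[l==i],0).round(4))
P=load('top0')[3];print(P.round(3),load('top0')[2])
```

```text
knobL [0.5839 0.1112 0.1753]
boardL [0.525  0.1273 0.0255]
tabL [0.4383 0.1419 0.054 ]
knobR [ 0.6142 -0.1275  0.1621]
boardR [ 0.5481 -0.1321  0.0307]
top0 [295.6 148.4] 115 [ 0.6126 -0.13    0.1694]
top0 [221.6 155.7] 117 [0.5852 0.1118 0.1696]
top0 [208.4 153.4] 7 [0.595  0.1581 0.1607]
scene0 [321.2 197.2] 178 [0.5975 0.1138 0.1689]
scene0 [216.5 204.9] 190 [ 0.6241 -0.1268  0.169 ]
[[ 0.008 -0.999  0.042  0.379]
 [-1.    -0.008 -0.006  0.008]
 [ 0.006 -0.042 -0.999  1.731]
 [ 0.     0.     0.     1.   ]] [[480.18419754   0.         256.23020516]
 [  0.         480.18419754 199.19155424]
 [  0.           0.           1.        ]]
```

View pics/topc.png

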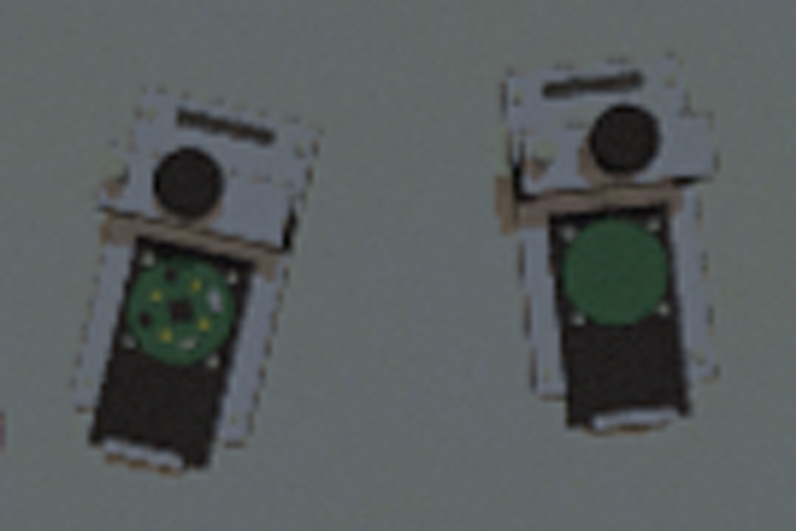

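```bash
cat >> h.py <<'E'
def plan(target,yaw):
    """tool z along jig y (or -y), returns shift cm in tool axes and turn"""
    s=readout.observe(); M=R.from_rotvec(s['tool_rot']).as_matrix()
    sh=M.T@(np.array(target)-s['tool_pos'])*100
    out=[]
    for sg in (1,-1):
        zd=sg*np.array([-np.sin(yaw),np.cos(yaw),0]); 
        a=np.arctan2(M[:,0]@np.cross(M[:,2],zd), M[:,2]@zd); out.append(a)
    print('t',s['t'],'pos',s['tool_pos'].round(4),'F',s['contact_force'].round(2),'gap',round(s['finger_gap'],4)); print('M',M.round(3).tolist())
    print('shift cm',sh.round(2),'turn to +y/-y',np.round(out,3),'j6',s['joint_pos'][5].round(3))
E
python3 - <<'E'
from h import *
im,W=cloud('top0')
m=(abs(W[...,0]-.44)<.04)&(abs(W[...,1]-.14)<.06)&(W[...,2]>.035)&(W[...,2]<.06)
Q=W[m]; print(len(Q),Q.mean(0).round(4)); print(Q.round(3).tolist())
k=np.array([.5852,.1118])
m=(abs(W[...,0]-.585)<.06)&(abs(W[...,1]-.13)<.06)&(W[...,2]>.145)&(W[...,2]<.166); print(W[m].round(4).tolist())
im=W
ti=get_calibration('wrist');print(np.array(ti['T_tool_cam']).round(3),ti['camera_matrix'])
yaw=np.radians(-11.7)
plan([.41,.147,.2],yaw)
E
```

```text
34 [0.4388 0.1452 0.0491]
[[0.445, 0.167, 0.05], [0.445, 0.163, 0.054], [0.445, 0.159, 0.055], [0.445, 0.156, 0.052], [0.442, 0.171, 0.045], [0.442, 0.167, 0.048], [0.442, 0.164, 0.045], [0.442, 0.16, 0.043], [0.442, 0.157, 0.046], [0.442, 0.152, 0.053], [0.442, 0.149, 0.054], [0.442, 0.146, 0.052], [0.442, 0.142, 0.053], [0.439, 0.161, 0.041], [0.438, 0.156, 0.054], [0.438, 0.153, 0.049], [0.439, 0.15, 0.043], [0.438, 0.146, 0.049], [0.438, 0.142, 0.054], [0.438, 0.139, 0.051], [0.439, 0.135, 0.048], [0.438, 0.131, 0.054], [0.439, 0.128, 0.05], [0.435, 0.147, 0.037], [0.435, 0.143, 0.041], [0.435, 0.138, 0.053], [0.435, 0.135, 0.05], [0.435, 0.132, 0.047], [0.435, 0.128, 0.055], [0.435, 0.125, 0.051], [0.435, 0.121, 0.055], [0.431, 0.128, 0.055], [0.432, 0.125, 0.046], [0.432, 0.122, 0.038]]
[[0.6053, 0.1187, 0.163], [0.6021, 0.1056, 0.1633], [0.5989, 0.1584, 0.1594], [0.5988, 0.155, 0.1601], [0.5983, 0.1514, 0.1638], [0.5983, 0.1251, 0.165], [0.5984, 0.1152, 0.1655], [0.595, 0.1613, 0.1629], [0.5952, 0.1581, 0.162], [0.5964, 0.1556, 0.1535], [0.5961, 0.1521, 0.1556], [0.5957, 0.148
[... 316 characters left out ...]
66], [0.5854, 0.1053, 0.1644], [0.5819, 0.1249, 0.1651], [0.5822, 0.1053, 0.1638], [0.5787, 0.1216, 0.1648], [0.5728, 0.0989, 0.1609], [0.569, 0.1216, 0.163], [0.5688, 0.1149, 0.1656], [0.5693, 0.1053, 0.1622], [0.5688, 0.1018, 0.1658]]
[[ 0.001 -0.274  0.962 -0.172]
 [ 0.001 -0.962 -0.274  0.079]
 [ 1.     0.001 -0.    -0.   ]
 [ 0.     0.     0.     1.   ]] [[327.41232591   0.         257.95450056]
 [  0.         327.41232591 190.25040181]
 [  0.           0.           1.        ]]
t 0.15 pos [ 0.1465 -0.5556  0.2133] F [-0.53  0.11  0.59] gap 0.0914
M [[-0.0, 0.967, 0.255], [0.001, 0.255, -0.967], [-1.0, -0.0, -0.001]]
shift cm [  1.41  43.39 -61.22] turn to +y/-y [-2.68   0.462] j6 -0.02
```

```bash
python3 -m pendant '[[[0,4,-3.2,-0.12,0],[0,8,-6.4,-0.24,0],[0,12,-9.6,-0.36,0],[0,16,-12.8,-0.48,0],[0,19,-15.2,-0.6,0],[0,22,-17.6,-0.72,0],[0,24,-19.5,-0.84,0],[0,26,-21,-0.96,0]]]'
python3 - <<'E'
from h import *
plan([.36,-.02,.213],np.radians(-12))
E
```

```text
t: 0.82
tool_pos: [0.3443, -0.2854, 0.2139]
tool_rot: [0.273, 1.554, -0.273]
contact_force: [0.5, -1.4, 0.3]
finger_gap: 0.0406
t 0.8167 pos [ 0.3443 -0.2854  0.2139] F [ 0.54 -1.42  0.33] gap 0.0406
M [[-0.0, 0.341, 0.94], [0.0, 0.94, -0.341], [-1.0, -0.0, -0.0]]
shift cm [ 0.09 25.49 -7.56] turn to +y/-y [-1.709  1.433] j6 -0.37
```

```bash
python3 -m pendant '[[[0,4,-0.8,-0.12,0],[0,8,-1.7,-0.24,0],[0,12,-2.6,-0.36,0],[0,16,-3.4,-0.48,0],[0,20,-4.3,-0.6,0],[0,24,-5.1,-0.72,0],[0,28,-6,-0.84,0],[0,32,-6.8,-0.96,0]]]'
python3 - <<'E'
from h import *
plan([.40,.153,.20],np.radians(-12))
E
```

```text
t: 1.48
tool_pos: [0.3902, 0.0383, 0.214]
tool_rot: [-0.48, 1.517, 0.48]
contact_force: [0.7, -0.2, -0.4]
finger_gap: 0.0004
t 1.4833 pos [0.3902 0.0383 0.214 ] F [ 0.72 -0.24 -0.43] gap 0.0004
M [[0.0, -0.575, 0.818], [-0.0, 0.818, 0.575], [-1.0, -0.0, 0.0]]
shift cm [1.4  8.82 7.39] turn to +y/-y [-0.748  2.393] j6 -0.544
```

```bash
python3 -m pendant '[[[0,2,1.5,-0.12,0],[0,4,3,-0.24,0],[0,6,4.5,-0.36,0],[0,7.5,6,-0.48,0],[0,8.82,7.39,-0.6,0],[0,8.82,7.39,-0.72,0],[0,8.82,7.39,-0.748,0],[0,8.82,7.39,-0.748,0]]]'
python3 - <<'E'
from h import *
plan([.40,.153,.03],np.radians(-12))
snap('wrist','w1')
E
```

```text
t: 2.15
tool_pos: [0.4009, 0.1513, 0.2136]
tool_rot: [-1.05, 1.304, 1.05]
contact_force: [-0.2, 1.1, -0.1]
finger_gap: 0.0005
t 2.15 pos [0.4009 0.1513 0.2136] F [-0.22  1.09 -0.07] gap 0.0005
M [[-0.001, -0.977, 0.213], [-0.0, 0.213, 0.977], [-1.0, 0.001, -0.001]]
shift cm [18.36  0.11  0.15] turn to +y/-y [-0.005  3.137] j6 -1.022
```

View pics/w1.png

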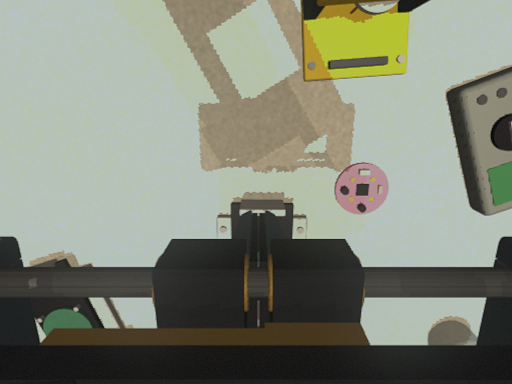

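Run:
```python
from h import *
im,W=cloud('w1')
for u,v in [(262,203),(262,196),(240,204),(285,204),(222,228),(302,228),(250,214),(262,225)]: print(u,v,W[v,u].round(4))
cv2.imwrite('pics/w1c.png',cv2.resize(im[180:250,200:320],None,fx=6,fy=6,interpolation=cv2.INTER_CUBIC))
```

```text
262 203 [0.4407 0.1481 0.0304]
262 196 [0.4411 0.1484 0.0018]
240 204 [0.4356 0.1237 0.0334]
285 204 [0.4506 0.1737 0.021 ]
222 228 [0.4663 0.0932 0.016 ]
302 228 [0.4866 0.1881 0.0165]
250 214 [0.3838 0.1514 0.2214]
262 225 [0.3866 0.1572 0.2332]
```

View pics/w1c.png

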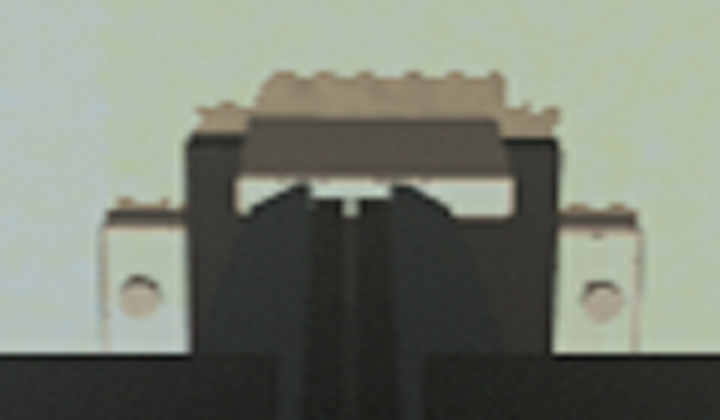

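Run:
```python
from h import *
a=pt('w1',239.5,209.8,.05);b=pt('w1',286,209.8,.05);print(a,b,np.linalg.norm(a-b),np.degrees(np.arctan2(-(b-a)[0],(b-a)[1])))
# base plate front corners z .012
c=pt('w1',217.3,217.5,.012);d=pt('w1',306.7,217.5,.012);print(c,d,np.linalg.norm(c-d),np.degrees(np.arctan2(-(d-c)[0],(d-c)[1])),(c+d)/2)
print(pt('w1',251,213),pt('w1',266,213))
```

```text
[0.43677553 0.12374582 0.05      ] [0.44746568 0.17305332 0.05      ] 0.0504530427436487 -12.232728526274949
[0.45322922 0.0900847  0.012     ] [0.47626419 0.19633081 0.012     ] 0.10871451033590433 -12.232839459013498 [0.46474671 0.14320776 0.012     ]
[0.38439902 0.15171298 0.21831725] [0.38540599 0.15977241 0.22032047]
```

```bash
python3 -m pendant '[[[4,0.3,0.3,0.005,0],[8,0.3,0.3,0.005,0],[12,0.3,0.3,0.005,0],[15,0.3,0.3,0.005,0],[17.5,0.3,0.3,0.005,0],[18.3,0.3,0.3,0.005,0],[18.3,0.3,0.3,0.005,0]]]'
python3 - <<'E'
from h import *
plan([.442,.148,.03],np.radians(-12.2))
snap('wrist','w2')
E
```

```text
t: 2.78
tool_pos: [0.3975, 0.1538, 0.0294]
tool_rot: [-1.044, 1.311, 1.046]
contact_force: [0.7, 0.5, -0.0]
finger_gap: 0.0005
t 2.7833 pos [0.3975 0.1538 0.0294] F [ 0.71  0.45 -0.03] gap 0.0005
M [[-0.004, -0.975, 0.22], [-0.002, 0.22, 0.975], [-1.0, 0.004, -0.003]]
shift cm [-0.08 -4.47  0.41] turn to +y/-y [-0.009  3.133] j6 -1.006
```

View pics/w2.png

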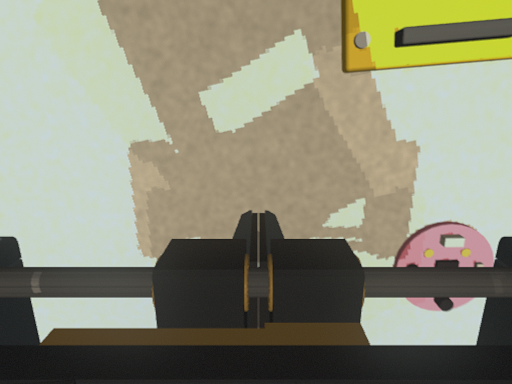

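```bash
python3 -m pendant '[[[0,-0.7,0.2,-0.009,0],[0,-1.4,0.2,-0.009,0],[0,-2.1,0.2,-0.009,0],[0,-2.8,0.2,-0.009,0],[0,-3.5,0.2,-0.009,0],[0,-4.2,0.2,-0.009,0],[0,-4.9,0.2,-0.009,0],[0,-5.6,0.2,-0.009,0]]]'
python3 - <<'E'
from h import *
plan([.50,.136,.03],np.radians(-12.2))
E
```

```text
t: 3.5
tool_pos: [0.4545, 0.144, 0.0309]
tool_rot: [-1.052, 1.302, 1.052]
contact_force: [-2.7, 0.5, 1.0]
finger_gap: 0.0005
t 3.5 pos [0.4545 0.144  0.0309] F [-2.73  0.52  1.  ] gap 0.0005
M [[-0.0, -0.978, 0.21], [-0.0, 0.21, 0.978], [-1.0, 0.0, -0.0]]
shift cm [ 0.09 -4.62  0.18] turn to +y/-y [ 1.000e-03 -3.141e+00] j6 -1.076
```

```bash
python3 -m pendant '[[[0,-0.5,0,0,0],[0,-1,0,0,0],[0,-1.5,0,0,0],[0,-1.9,0,0,0],[0,-2.1,0,0,0],[0,-2.1,0,0,0]]]'; python3 -m pendant '[[[0,-0.2,0,0,0],[0,-0.3,0,0,0],[0,-0.3,0,0,0]]]';python3 -m pendant '[[[0,-0.2,0,0,0],[0,-0.3,0,0,0],[0,-0.3,0,0,0]]]'
```

```text
t: 4.0
tool_pos: [0.4752, 0.1397, 0.0308]
tool_rot: [-1.052, 1.301, 1.051]
contact_force: [0.1, -0.2, -0.5]
finger_gap: 0.0003
t: 4.25
tool_pos: [0.4775, 0.1392, 0.0309]
tool_rot: [-1.052, 1.302, 1.052]
contact_force: [-0.3, -0.3, -0.2]
finger_gap: 0.0008
t: 4.5
tool_pos: [0.4805, 0.1385, 0.0308]
tool_rot: [-1.052, 1.302, 1.052]
contact_force: [-0.6, -0.4, -0.3]
finger_gap: 0.0008
```

```bash
for i in 1 ; do python3 -m pendant '[[[0,-0.2,0,0,0],[0,-0.3,0,0,0]]]'; python3 -m pendant '[[[0,-0.2,0,0,0],[0,-0.3,0,0,0]]]'; done
python3 - <<'E'
from h import *
snap('top','t2');im,W=cloud('t2')
cv2.imwrite('pics/t2c.png',cv2.resize(im[125:215,190:325],None,fx=5.9,fy=5.9,interpolation=cv2.INTER_CUBIC))
E
```

```text
t: 4.67
tool_pos: [0.4812, 0.1383, 0.0308]
tool_rot: [-1.048, 1.306, 1.054]
contact_force: [-8.6, 4.3, 6.4]
finger_gap: 0.0006
t: 4.83
tool_pos: [0.4812, 0.1383, 0.0308]
tool_rot: [-1.045, 1.311, 1.058]
contact_force: [-15.4, 8.0, 12.4]
finger_gap: 0.0008
```

View pics/t2c.png

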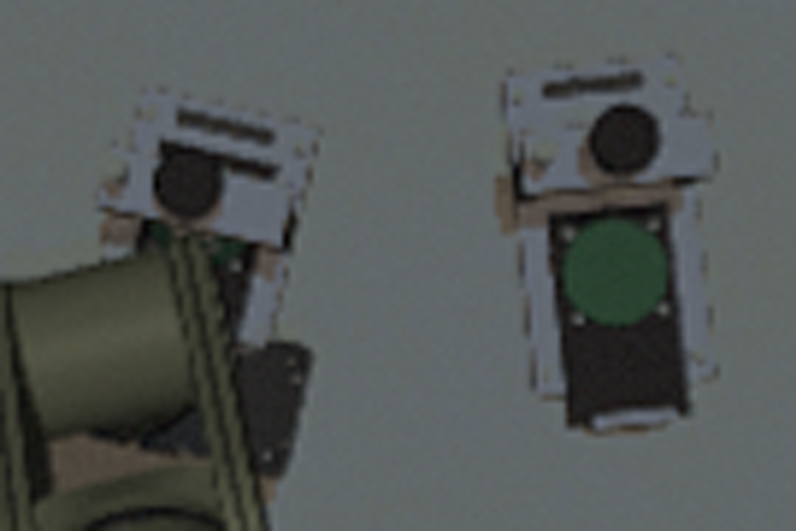

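```bash
python3 -m pendant '[[[0,1,0,0,0],[0,2.5,0,0,0],[-4,4.5,0,0,0],[-8,6,0,0,0],[-12,8,0,0,0],[-16,8,0,0,0],[-19,8,0,0,0],[-19,8,0,0,0]]]'
python3 - <<'E'
from h import *
plan([.50,.136,.23],np.radians(-12.2))
snap('wrist','w3'); snap('scene','s3')
a=cv2.imread('pics/s3.png')[180:280,180:360]
cv2.imwrite('pics/s3c.png',cv2.resize(a,None,fx=4.4,fy=4.4,interpolation=cv2.INTER_CUBIC))
E
```

```text
t: 5.55
tool_pos: [0.4123, 0.1556, 0.2284]
tool_rot: [-1.055, 1.285, 1.044]
contact_force: [0.6, 0.5, 1.3]
finger_gap: 0.0001
t 5.55 pos [0.4123 0.1556 0.2284] F [0.64 0.48 1.25] gap 0.0001
M [[0.017, -0.978, 0.21], [0.005, 0.21, 0.978], [-1.0, -0.015, 0.008]]
shift cm [-0.03 -8.99 -0.08] turn to +y/-y [ 2.00e-03 -3.14e+00] j6 -1.024
```

View pics/w3.png

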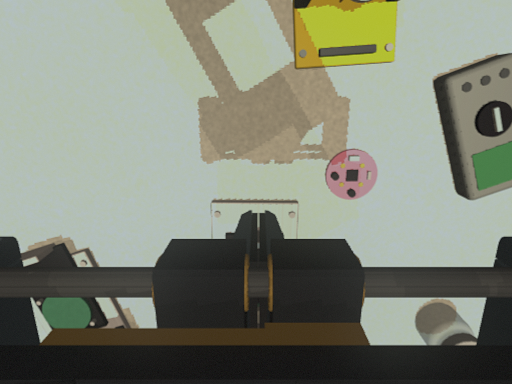

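View pics/s3c.png

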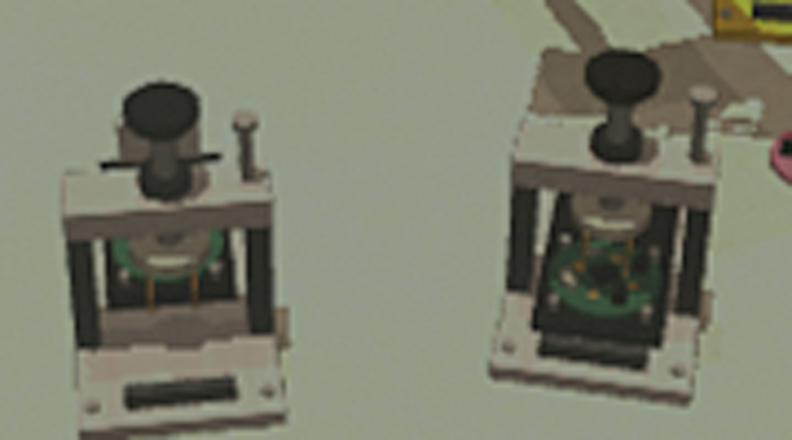

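Run:
```python
from h import *
plan([.596,.156,.19],np.radians(-12.2))
```

```text
t 5.65 pos [0.4091 0.1544 0.2225] F [-0.18  0.47 -1.18] gap 0.001
M [[0.005, -0.978, 0.21], [0.001, 0.21, 0.978], [-1.0, -0.005, 0.002]]
shift cm [  3.35 -18.22   4.07] turn to +y/-y [ 1.00e-03 -3.14e+00] j6 -1.024
```

```bash
python3 -m pendant '[[[0,-3.5,1,0,0],[0,-7,2,0,0],[0,-10.5,3,0,0],[0,-14,4.1,0,0],[0,-17,4.1,0,0],[0,-18.2,4.1,0,0],[1,-18.2,4.1,0,0],[1,-18.2,4.1,0,0]]]'; python3 -m pendant '[[[1,0,0,0,0],[1.7,0,0,0,0],[1.7,0,0,0,0],[1.7,0,0,0,0]]]'
python3 - <<'E'
from h import *
snap('scene','s4')
plan([.596,.156,.16],np.radians(-12.2))
a=cv2.imread('pics/s4.png')[130:270,260:400]
cv2.imwrite('pics/s4c.png',cv2.resize(a,None,fx=4.2,fy=4.2,interpolation=cv2.INTER_CUBIC))
E
```

```text
t: 6.32
tool_pos: [0.5928, 0.1552, 0.2064]
tool_rot: [-1.049, 1.31, 1.055]
contact_force: [-1.6, 0.9, 0.2]
finger_gap: 0.0001
t: 6.65
tool_pos: [0.5934, 0.1561, 0.1934]
tool_rot: [-1.052, 1.303, 1.053]
contact_force: [0.1, 0.3, 0.3]
finger_gap: 0.0003
t 6.7 pos [0.5939 0.1561 0.1941] F [ 0.47 -0.41 -0.41] gap 0.0006
M [[0.0, -0.978, 0.21], [-0.0, 0.21, 0.978], [-1.0, -0.0, -0.0]]
shift cm [ 3.41 -0.2   0.03] turn to +y/-y [ 2.00e-03 -3.14e+00] j6 -1.121
```

View pics/s4c.png

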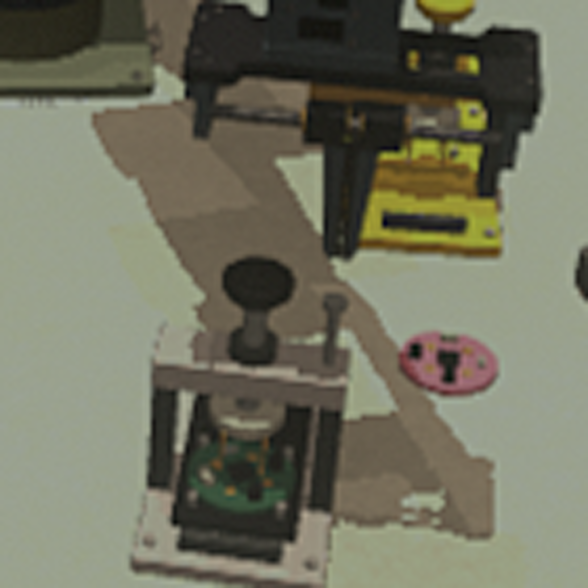

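```bash
python3 -m pendant '[[[1,-0.2,0,0,0],[2,-0.2,0,0,0],[2.5,-0.2,0,0,0],[2.5,-0.2,0,0,0],[2.5,-0.2,0,0,0]]]'; for i in 1; do python3 -m pendant '[[[0.3,0,0,0,0],[0.3,0,0,0,0]]]';python3 -m pendant '[[[0.2,0,0,0,0],[0.2,0,0,0,0]]]';python3 -m pendant '[[[0.2,0,0,0,0],[0.2,0,0,0,0]]]'; done
```

```text
t: 7.12
tool_pos: [0.5962, 0.1555, 0.1682]
tool_rot: [-1.052, 1.303, 1.052]
contact_force: [0.5, 0.6, -0.6]
finger_gap: 0.0003
t: 7.28
tool_pos: [0.5965, 0.1555, 0.1657]
tool_rot: [-1.052, 1.302, 1.052]
contact_force: [0.6, 0.2, -0.3]
finger_gap: 0.0002
t: 7.45
tool_pos: [0.5964, 0.1555, 0.1638]
tool_rot: [-1.052, 1.302, 1.052]
contact_force: [-0.5, 0.5, 0.2]
finger_gap: 0.0002
t: 7.62
tool_pos: [0.5963, 0.1555, 0.1617]
tool_rot: [-1.052, 1.302, 1.052]
contact_force: [0.3, -0.1, -0.1]
finger_gap: 0.0007
```

```bash
for i in 1; do python3 -m pendant '[[[0.1,0,0,0,0],[0.1,0,0,0,0]]]';python3 -m pendant '[[[0.1,0,0,0,0],[0.1,0,0,0,0]]]';python3 -m pendant '[[[0.1,0,0,0,0],[0.1,0,0,0,0]]]'; done
```

```text
t: 7.78
tool_pos: [0.5964, 0.1555, 0.1608]
tool_rot: [-1.052, 1.302, 1.052]
contact_force: [-1.0, -0.8, 0.1]
finger_gap: 0.0005
t: 7.95
tool_pos: [0.5964, 0.1555, 0.1598]
tool_rot: [-1.052, 1.302, 1.052]
contact_force: [-0.7, 0.8, -0.5]
finger_gap: 0.0003
t: 8.12
tool_pos: [0.5965, 0.1555, 0.1597]
tool_rot: [-1.052, 1.301, 1.051]
contact_force: [-1.3, -0.1, 4.9]
finger_gap: 0.0004
```

```bash
python3 -m pendant '[[[-1.5,0,0,0,0],[-3,0,0,0,0],[-3,0,-2,0,0],[-3,0,-4.25,0,0],[-3,0,-4.25,0,0],[-2,0,-4.25,0,0],[-1.7,0,-4.25,0,0],[-1.7,0,-4.25,0,0]]]'
python3 - <<'E'
from h import *
plan([.587,.114,.16],np.radians(-12.2))
snap('scene','s5');snap('top','t5')
a=cv2.imread('pics/s5.png')[130:270,260:400]
cv2.imwrite('pics/s5c.png',cv2.resize(a,None,fx=4.2,fy=4.2,interpolation=cv2.INTER_CUBIC))
E
```

```text
t: 8.78
tool_pos: [0.5868, 0.1144, 0.1741]
tool_rot: [-1.051, 1.304, 1.054]
contact_force: [0.3, 0.5, -0.6]
finger_gap: 0.0
t 8.7833 pos [0.5868 0.1144 0.1741] F [ 0.32  0.49 -0.55] gap 0.0
M [[-0.003, -0.978, 0.21], [-0.0, 0.21, 0.978], [-1.0, 0.003, -0.001]]
shift cm [ 1.41 -0.04 -0.03] turn to +y/-y [ 1.00e-03 -3.14e+00] j6 -1.186
```

View pics/s5c.png

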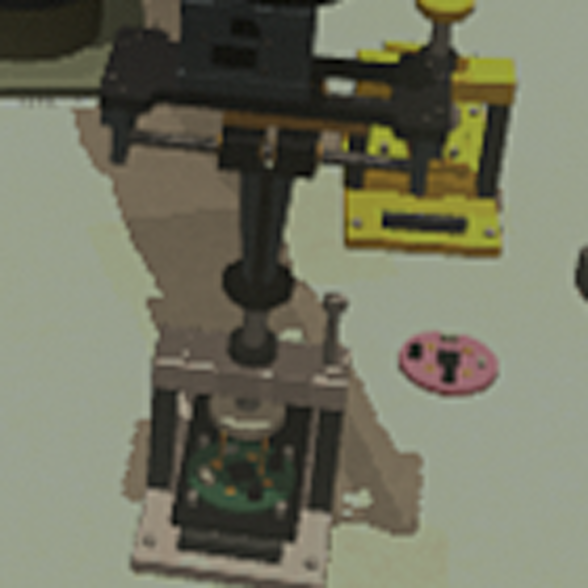

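```bash
python3 -m pendant '[[[0.2,0,0,0,0],[0.3,0,0,0,0],[0.3,0,0,0,0]]]';python3 -m pendant '[[[0.1,0,0,0,0],[0.1,0,0,0,0]]]';python3 -m pendant '[[[0.1,0,0,0,0],[0.1,0,0,0,0]]]'; python3 -m pendant '[[[0.1,0,0,0,0],[0.1,0,0,0,0]]]'; python3 -m pendant '[[[0.1,0,0,0,0],[0.2,0,0,0,0],[0.2,0,0,0,0]]]'
```

```text
t: 9.13
tool_pos: [0.5875, 0.1142, 0.1727]
tool_rot: [-1.052, 1.302, 1.052]
contact_force: [0.4, 0.2, 0.5]
finger_gap: 0.0003
t: 9.3
tool_pos: [0.5875, 0.114, 0.1718]
tool_rot: [-1.052, 1.302, 1.052]
contact_force: [0.3, 0.5, 0.4]
finger_gap: 0.0008
t: 9.47
tool_pos: [0.5875, 0.1139, 0.1708]
tool_rot: [-1.052, 1.302, 1.052]
contact_force: [-0.2, 0.5, -0.5]
finger_gap: 0.0003
t: 9.63
tool_pos: [0.5877, 0.114, 0.1701]
tool_rot: [-1.052, 1.302, 1.051]
contact_force: [-0.4, 0.0, 2.5]
finger_gap: 0.0005
t: 9.88
tool_pos: [0.5876, 0.114, 0.1681]
tool_rot: [-1.052, 1.302, 1.051]
contact_force: [-0.4, 0.1, 2.4]
finger_gap: 0.0003
```

```bash
python3 -m pendant '[[[0.2,0,0,0,0],[0.4,0,0,0,0],[0.6,0,0,0,0],[0.7,0,0,0,0],[0.7,0,0,0,0],[0.7,0,0,0,0]]]'
```

```text
t: 10.38
tool_pos: [0.5877, 0.114, 0.1612]
tool_rot: [-1.052, 1.302, 1.051]
contact_force: [-0.6, -0.1, 5.2]
finger_gap: 0.0007
```

```bash
python3 -m pendant '[[[0.1,0,0,0,0],[0.15,0,0,0,0],[0.15,0,0,0,0],[0.15,0,0,0,0]]]'
python3 - <<'E'
from h import *
plan([.587,.114,.1598],np.radians(-12.2))
snap('scene','s6');snap('top','t6');snap('wrist','w6')
a=cv2.imread('pics/s6.png')[130:270,260:400]
cv2.imwrite('pics/s6c.png',cv2.resize(a,None,fx=4.2,fy=4.2,interpolation=cv2.INTER_CUBIC))
im,W=cloud('t6')
for lo,c in ((0,(.597,.157)),(0,(.588,.115))):
  m=(np.hypot(W[...,0]-c[0],W[...,1]-c[1])<.018)&(W[...,2]>.14)&(W[...,2]<.18); print(m.sum(),np.sort(W[m][:,2]).round(4).tolist())
for i in range(3): print(readout.observe()['tool_pos']); camera('top')
E
```

```text
t: 10.72
tool_pos: [0.5877, 0.114, 0.1599]
tool_rot: [-1.052, 1.301, 1.051]
contact_force: [-0.8, 0.0, 5.3]
finger_gap: 0.0003
t 10.7167 pos [0.5877 0.114  0.1599] F [-0.84  0.01  5.31] gap 0.0003
M [[0.001, -0.978, 0.21], [-0.0, 0.21, 0.978], [-1.0, -0.001, 0.0]]
shift cm [ 0.01  0.07 -0.01] turn to +y/-y [ 1.00e-03 -3.14e+00] j6 -1.187
0 []
0 []
[0.58766283 0.11396903 0.1599318 ]
[0.58768072 0.11396999 0.15992718]
[0.58766634 0.1139816  0.15992189]
```

View pics/s6c.png

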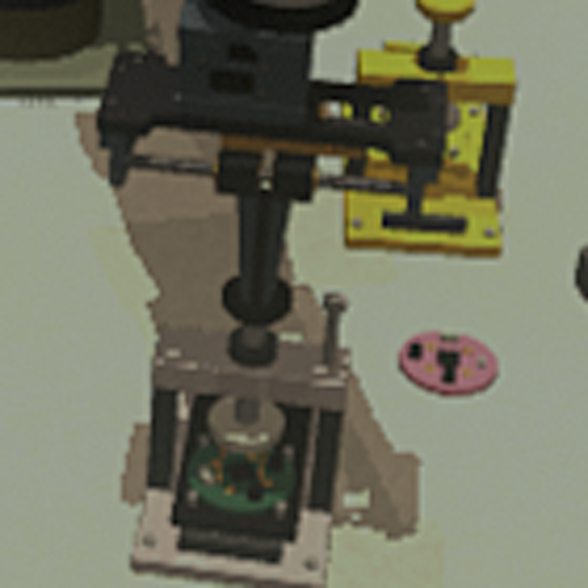

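View pics/w6.png

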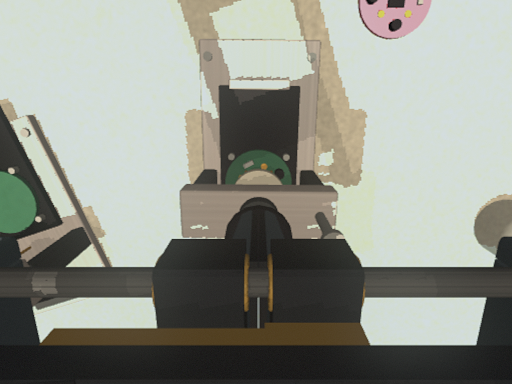

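Run:
```python
from h import *
im,W=cloud('w6')
cv2.imwrite('pics/w6c.png',cv2.resize(im[30:260,170:350],None,fx=2.6,fy=2.6,interpolation=cv2.INTER_CUBIC))
a=pt('w6',260,40.5,.012);b=pt('w6',260,81,.05);b2=pt('w6',260,89,.05);print(a,b,b2,np.linalg.norm((a-b)[:2]),np.linalg.norm((a-b2)[:2]))
for v in range(228,240,2): print([W[v,u,2].round(4) for u in range(322,344,3)])
```

```text
[0.46551513 0.14276013 0.012     ] [0.50091004 0.13499221 0.05      ] [0.50702792 0.13369459 0.05      ] 0.036237278348422525 0.04249111719568857
[np.float64(0.1425), np.float64(0.1447), np.float64(0.1458), np.float64(0.1448), np.float64(0.1161), np.float64(0.0006), np.float64(0.0027), np.float64(0.0034)]
[np.float64(0.1445), np.float64(0.1482), np.float64(0.1577), np.float64(0.1585), np.float64(0.1579), np.float64(0.1563), np.float64(0.0018), np.float64(0.001)]
[np.float64(0.1457), np.float64(0.1575), np.float64(0.1599), np.float64(0.1605), np.float64(0.1611), np.float64(0.1591), np.float64(0.1567), np.float64(0.0022)]
[np.float64(0.1569), np.float64(0.1593), np.float64(0.1604), np.float64(0.1612), np.float64(0.16), np.float64(0.1613), np.float64(0.1598), np.float64(0.0011)]
[np.float64(0.1588), np.float64(0.161), np.float64(0.1621), np.float64(0.1617), np.float64(0.1606), np.float64(0.1612), np.float64(0.1619), np.float64(-0.0002)]
[np.float64(0.1605), np.float64(0.1605), np.float64(0.16), np.float64(0.1606), np.float64(0.1617), np.float64(0.1614), np.float64(0.1618), np.float64(0.1604)]
```

View pics/w6c.png

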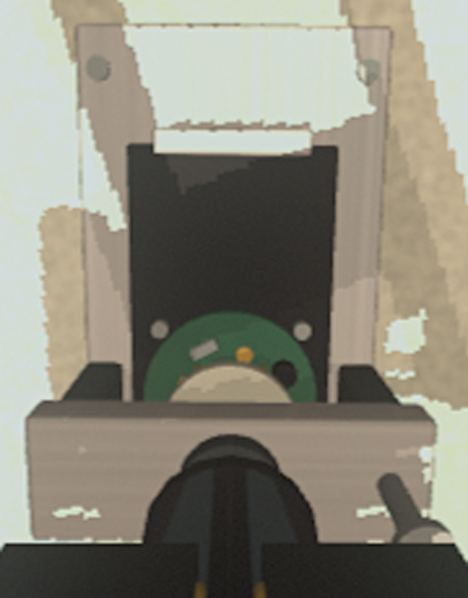

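Run:
```python
from h import *
print(workorder.sign_off()); print(readout.observe()['tool_pos'],readout.observe()['contact_force'])
```

```text
the job is handed in; nothing more can be done
None
the job is handed in; nothing more can be done
```

I slid the tray holding the populated green board home on its jig (the robot-left one). I then pressed that jig's knob level with its gauge stud and signed off while still holding it there, at about 11 s.

- **Tray:** It ran up against its stop, where the push force rose to about 20 N. In the last wrist picture the tab's front face is 36.2 mm behind the base plate's front edge; fully home should be 36 mm.
- **Gauge height:** I touched the stud with the shut fingertips and read its top at z = 0.1597–0.1598 m. The depth images gave about 0.160–0.161 m. Touching the knob at rest read 0.1701 m against the stated 0.170 m, so the height reading can be trusted.
- **Final hold:** The fingertips rest on the knob at z = 0.1599 m, steady over repeated readings, within about 0.2 mm of the touched stud height.

**Disagreements:**
- The holding force was about 5.3 N, where the nominal spring would need about 7.5 N. I put this down to spring and sensor tolerance, because contact was clear from 0.170 m downwards.
- The top and wrist cameras differed by about 7 mm on where the jig is along x. The tray-stop contact fell between the two.

I did not touch the other jig, the yellow jig or the loose items.

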